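Return the herb jar to the spice rack

ROBOT

A 7-joint arm with a two-finger parallel gripper is mounted at the origin on a cart in front of the work surface, level with it; the furniture and walls round the work are solid. World frame = base frame: x ahead of the robot, y to its left, z up, the work surface at z = 0. Lengths are in m, angles in rad, forces in N, time in s.
With the tool pointing down it reaches from about 0.425 to 0.875 m from the base axis. Payload 4.7 kg.
Tool frame: the origin (TCP) lies midway between the tips of the shut fingers; the grasp point (between the pads) lies 19 mm behind it; z points along the fingers, y is the line along which they close (so a half turn about z gives the same grasp; the last joint's range is limited). The gripper opens to 87 mm and grips with 3 to 60 N. Pads are 19 mm wide; open, the fingers measure 117 mm over their backs; the gripper's body (75 mm by 190 mm) begins 51 mm behind the grasp point.
Start: joints at [1.281, 0.321, -0.07, 1.45, 0.023, 1.371, -0.057], TCP at [0.194, -0.62, 0.223] pointing down, gripper open.
Joint ranges: [-2.86, 2.86], [-0.3, 2.09], [-1.38, 1.24], [0.06, 2.45], [-1.56, 4.7], [0.09, 2.05], [-2.69, 2.69]. Speed limits (rad/s): [2.57, 2.57, 3.14, 3.14, 3.14, 3.14, 3.14].

INTERFACE

Orientations are given as a rotation vector (axis times angle).
In Python, from bench import ctrl gives the robot as it stands. The module is installed in compiled form; this text tells all that it offers.
- The arm moves only by the shell command python3 -m handwheel 'ROWS' [FORCE]. ROWS is JSON, a list of rows, each a list of 7 numbers: the finger opening in m, from 0 to 0.087, then the shift along the tool's x, y, z in m, then the turn, a rotation vector about the tool's x, y, z in degrees. A call has 1 to 12 rows; each row shifts and turns the commanded pose from where the row before left it, along the tool's axes as they then stand; what a row does not reach is not made up. A row lasts 1/8 s, in which the tool goes at most 62.5 mm and 10.7 degrees, less where a joint would pass 70% of its speed; a pose out of reach is approached as far as the arm can. A call is refused whole if a number of a shift passes 0.0625 or a number of a turn 10.7, either way. A call with a gripper value outside its range is refused whole. The fingers move at their own pace and stop on an object; FORCE is the grip in N (left out, the last holds). Time passes only in rows, so rows that do not move let the fingers close. It gives the time, the measured TCP pose, the force, the opening and the grip force at its end, in the units of the state.
- ctrl.get_state(): the state, without advancing time (a new reading comes with each control period).
- ctrl.get_image(name): name is "scene" or "top" or "wrist"; returns (picture, depth): 384x512x3 uint8, blue, green, red; 384x512 float32, m along the optical axis (not along the pixel's ray), 0 where there is no reading.
- ctrl.camera_info(name): a dict with "intrinsics" (3x3 intrinsics, pixels), "R" (3x3) and "t" (3): a world point X has camera coordinates R X + t. Camera axes: x right, y down, z forward; pixel columns grow to the right and rows downward; lengths in m; the calibration is good to about 2 mm. A picture is of the moment at which its call begins: read the wrist's pose just before it. camera_info takes no time and is no camera call; for the wrist camera it gives the pose at the moment of the call.
- ctrl.close_job(): hands the job in; it is judged then, once.
The state is a dict: "time": time; "joint_positions": joint angles; "qd": joint speeds; "joint_torque": joint torques, N m; "position": TCP position; "tool_rot": TCP orientation; "ft_force": force on the tool from outside, world axes, zero at the start; "torque": the same for the moment, N m; "grip_width": opening from 0.0 (shut) to 1.0 (fully open); "grip_force": force on a finger pad.
Only numpy, scipy, OpenCV 4.12 (cv2) and the standard library are available. Lean on these libraries where they do the work, as an engineer would, in place of code of your own. Each camera call takes 0.05 s, during which the arm holds its last target. There are 200 camera calls.

TASK

Put the spice jar with the green label back into the empty hole of the wooden spice rack, so that it stands upright on the bottom of the hole, and let it go. Lower it in rather than dropping it, and leave the dark-labelled spice jar and the salt shaker standing where they are on the worktop.

Things in the scene. Friction and masses are not known exactly. Their poses are not given: they have to be found in the camera images.
- green_jar: The jar to move: clear glass spice jar, green label, green herbs inside, red cap with small green leaves printed on top; 106 mm tall, body 42 mm wide, cap 45 mm wide (from 85 mm up), about 0.11 kg. Stands upright on the worktop, at least 35 mm clear all round. Origin at the centre of its underside, z up along the jar.
- free_hole (a point): Centre of the flat bottom of the empty hole in the fixed pale wooden rack (260x100x44 mm), 8 mm above the worktop. Round bore, 62 mm wide, 36 mm deep, 3 mm chamfer; rim 44 mm above the worktop. z up; y runs along the row of holes: at y -78 and -156 mm red-capped jars (tops 114 mm above the worktop) fill the others; +y is the rack's free end. Along x both sides are free for fingers.
- dark_jar: A bystander: a spice jar of the same shape and size (45 mm in diameter, 106 mm tall) with a dark, nearly black label and a red cap with a dark inset in its top, standing on the worktop. Origin at the centre of its underside, z up.
- salt_shaker: A bystander: a glass salt shaker with a grey steel cap, 44 mm in diameter, 90 mm tall, standing on the worktop. Origin at the centre of its underside, z up.
Things that resemble listed ones, but are neither listed nor needed, are in the scene too. What is shaped like the green_jar but blue or purple is not meant.

How it is judged:
By the outcome, as a careful person would: the job done as asked, in the order asked, and still so for the second after the job is handed in, with the robot touching nothing.
It also fails if it takes over 40 s, if anything falls off the work surface, if the arm or the gripper's body presses on something with over 40 N, if the wrist force passes 120 N, or if a joint passes its speed limit or range.

## Working session

There is one attempt and no reset: what is moved stays moved. The work goes in short steps, Python scripts to look and compute and a shell command to move; the robot and the scene stay as the last step left them, time stands still between calls to the robot, and variables do not carry over. Pictures are saved under pics/ and viewed, at most 10 in all, crops included, and the job is handed in when it is done.

```bash
mkdir -p pics
cat > h.py <<'E'
import numpy as np, cv2, pickle
from bench import ctrl
def grab(n,tag):
    s=ctrl.get_state(); i=ctrl.camera_info(n); p,d=ctrl.get_image(n)
    pickle.dump((p,d,i,s),open(f'{tag}.pkl','wb')); cv2.imwrite(f'pics/{tag}.png',p); return p,d,i,s
def load(tag): return pickle.load(open(f'{tag}.pkl','rb'))
def ray(i,u,v):
    K,R,t=[np.array(i[k]) for k in('intrinsics','R','t')]
    return -R.T@t, R.T@np.linalg.solve(K,np.array([u,v,1.]))
def onz(i,u,v,z):
    c,r=ray(i,u,v); return c+r*(z-c[2])/r[2]
def dep(i,u,v,d):
    c,r=ray(i,u,v); return c+r*d
E
python3 - <<'E'
from h import *
a=grab('top','top0');b=grab('scene','scene0')
s=b[3]; print(s['time'],s['position'],s['tool_rot'],s['grip_width'])
for x in(a,b): print(x[2])
E
```

```text
0.05 [ 0.19422567 -0.61973226  0.22147491] [-3.10358660e+00 -4.75087355e-01  6.07216332e-04] 1.002442186775968
{'intrinsics': array([[440.80018364,   0.        , 255.61049478],
       [  0.        , 440.80018364, 190.03789002],
       [  0.        ,   0.        ,   1.        ]]), 'R': array([[ 0.01337129, -0.9997706 , -0.01673194],
       [-0.99797052, -0.0123016 , -0.0624781 ],
       [ 0.06225793,  0.0175334 , -0.99790607]]), 't': array([0.04971144, 0.50366759, 1.01765935])}
{'intrinsics': array([[408.39483268,   0.        , 257.75330755],
       [  0.        , 408.39483268, 191.93154977],
       [  0.        ,   0.        ,   1.        ]]), 'R': array([[ 7.49843861e-01, -6.61614780e-01, -2.58432823e-04],
       [-4.08539168e-01, -4.62712248e-01, -7.86761160e-01],
       [ 5.20413232e-01,  5.90053606e-01, -6.17257491e-01]]), 't': array([-0.36666775,  0.24965925,  0.57507536])}
```

View pics/top0.png

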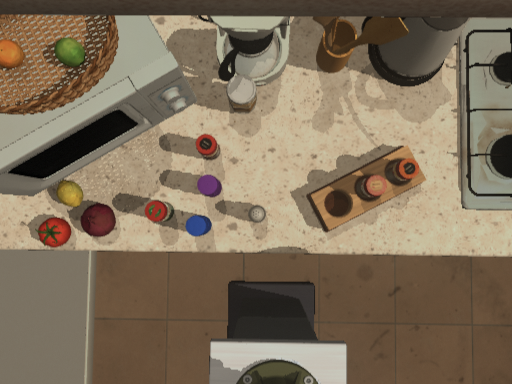

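View pics/scene0.png

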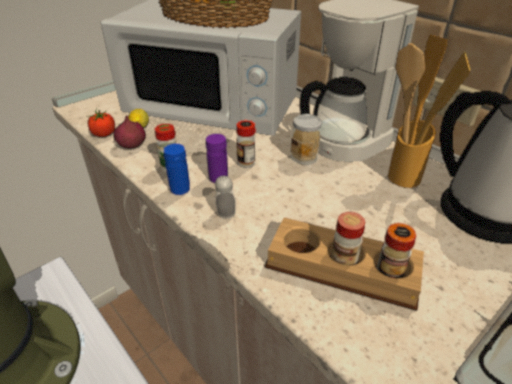

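The top view shows the green-leaf cap at (157,211), the dark jar at (206,146), the salt shaker at (257,213), blue and purple jars at (198,225) and (209,185), and the empty hole at (338,204). In the scene view the green jar is partly hidden behind the blue one, and the hole is at about (300,240).

Run:
```python
from h import *
p,d,i,s=load('top0')
hsv=cv2.cvtColor(p,cv2.COLOR_BGR2HSV)
H,S,V=cv2.split(hsv)
red=(((H<8)|(H>172))&(S>140)&(V>70)).astype(np.uint8)
def blobs(m,z,box,amin=60):
    n,l,st,c=cv2.connectedComponentsWithStats(cv2.morphologyEx(m,cv2.MORPH_CLOSE,np.ones((5,5))))
    for k in range(1,n):
        if st[k,4]>amin and box[0]<c[k][0]<box[1] and box[2]<c[k][1]<box[3]:
            x,y,w,h,a=st[k]; cnt=max(cv2.findContours((l==k).astype(np.uint8),0,2)[0],key=cv2.contourArea)
            (cx,cy),r=cv2.minEnclosingCircle(cnt)
            print('c',c[k].round(1),'circ',round(cx,1),round(cy,1),round(r,1),'wh',w,h,'P',onz(i,cx,cy,z).round(4),'depthP',dep(i,cx,cy,d[int(cy),int(cx)]).round(4))
blobs(red,.106,(130,430,120,235))
print('purple/blue');blobs((((H>105)&(H<150)&(S>120))).astype(np.uint8),.11,(170,240,160,240))
for n,u,v,z in(('salt',257,213,.09),): print(n,onz(i,u,v,z),dep(i,u,v,d[v,u]))
# rack by depth
K=np.array(i['intrinsics']);vv,uu=np.mgrid[0:384,0:512]
c,_=ray(i,0,0);R=np.array(i['R'])
P=c+(R.T@(np.linalg.inv(K)@np.stack([uu.ravel(),vv.ravel(),np.ones(uu.size)])*d.ravel())).T
Z=P[:,2].reshape(384,512); P=P.reshape(384,512,3)
m=((Z>.034)&(Z<.054)&(uu>300)&(uu<430)&(vv>140)&(vv<235)).astype(np.uint8)
cnt=max(cv2.findContours(m,0,2)[0],key=cv2.contourArea)
rc=cv2.minAreaRect(cnt);bx=cv2.boxPoints(rc);print('rack',rc)
W=np.array([onz(i,u,v,.044) for u,v in bx]);print(W.round(4),np.linalg.norm(np.diff(W,axis=0),axis=1))
hole=((Z<.034)&(uu>318)&(uu<360)&(vv>184)&(vv<224)).astype(np.uint8)
hole=cv2.morphologyEx(hole,cv2.MORPH_OPEN,np.ones((3,3)))
n,l,st,cc=cv2.connectedComponentsWithStats(hole)
for k in range(1,n):
    if st[k,4]>40: print('hole',st[k],cc[k],onz(i,*cc[k],.044),np.median(Z[l==k]))
dk=((V<110)&(uu>318)&(uu<360)&(vv>184)&(vv<224)).astype(np.uint8)
for q in cv2.findContours(dk,0,2)[0]:
    if cv2.contourArea(q)>150: e=cv2.fitEllipse(q);print('dark ell',e,onz(i,*e[0],.044))
print('table z',np.median(Z[220:240,270:300]))
a=cv2.resize(p[120:240,140:440],None,fx=2.6,fy=2.6,interpolation=cv2.INTER_CUBIC);cv2.imwrite('pics/crop0.png',a)
```

```text
c [206.1 144.7] circ 206.0 144.3 10.6 wh 21 21 P [0.595 0.163 0.106] depthP [0.5951 0.163  0.1055]
c [372.7 189.7] circ 374.8 185.6 10.4 wh 19 20 P [ 0.51   -0.1995  0.106 ] depthP [ 0.5094 -0.1975  0.1139]
c [155.5 210.8] circ 155.5 210.5 11.1 wh 22 21 P [0.4508 0.2686 0.106 ] depthP [0.4508 0.268  0.1083]
purple/blue
c [207.2 184.4] circ 207.3 184.3 9.5 wh 19 18 P [0.5082 0.1581 0.11  ] depthP [0.5087 0.1589 0.1034]
c [197.8 225.1] circ 198.0 225.0 12.4 wh 25 20 P [0.4212 0.176  0.11  ] depthP [0.4211 0.1764 0.1077]
salt [0.44849032 0.05119857 0.09      ] [0.44850501 0.05121814 0.08857423]
rack ((367.75189208984375, 187.628662109375), (39.81743621826172, 110.5090103149414), 62.59242630004883)
[[ 0.4906 -0.0672  0.044 ]
 [ 0.6097 -0.2901  0.044 ]
 [ 0.5292 -0.3308  0.044 ]
 [ 0.411  -0.109   0.044 ]] [0.25274661 0.09023125 0.25130686]
hole [324 191  27  26 550] [336.97818182 203.38545455] [ 0.47316304 -0.1294919   0.044     ] 0.007819381679200044
hole [347 216  13   8  74] [354.14864865 220.37837838] [ 0.43518679 -0.16831743  0.044     ] -0.0007060726595040645
dark ell ((337.6240234375, 198.76454162597656), (31.352842330932617, 37.89030838012695), 100.97872924804688) [ 0.48368253 -0.13093525  0.044     ]
table z -0.0002807209112810627
```

View pics/crop0.png

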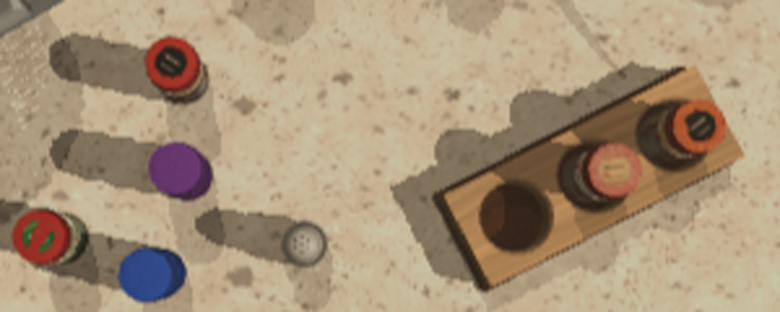

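The green jar is at about (0.451, 0.268), and its cap height by depth is 0.108, which fits 0.106. The hole is at about (0.4735, -0.1305): the depth hole blob and the rack rectangle agree, and its floor reads 0.008. Rack x points at 28°. Next I work out a constant arc row that brings the tool to above the jar with its closing line along rack x.

Run:
```python
import numpy as np
p0=np.array([.1942,-.6197]);T=np.array([.451,.268]);th0=np.deg2rad(17.4);dn=np.deg2rad(100.7)/20
A=np.zeros((2,2))
for k in range(20):
    a=th0+k*dn; A+=np.array([[np.cos(a),np.sin(a)],[np.sin(a),-np.cos(a)]])
xy=np.linalg.solve(A,T-p0);print(xy,np.rad2deg(dn));p=p0.copy();r=[]
for k in range(20):
    a=th0+k*dn; p=p+np.array([[np.cos(a),np.sin(a)],[np.sin(a),-np.cos(a)]])@xy; r.append(p.round(3).tolist()+[round(np.hypot(*p),3)])
print(r[::3])
```

```text
[ 0.05212071 -0.00791326] 5.035
[[0.242, -0.597, np.float64(0.644)], [0.369, -0.504, np.float64(0.624)], [0.468, -0.381, np.float64(0.603)], [0.531, -0.236, np.float64(0.581)], [0.555, -0.08, np.float64(0.561)], [0.537, 0.077, np.float64(0.542)], [0.479, 0.223, np.float64(0.528)]]
```

```bash
python3 -m handwheel '[[0.087,0.052,-0.008,0,0,0,-5.03],[0.087,0.052,-0.008,0,0,0,-5.03],[0.087,0.052,-0.008,0,0,0,-5.03],[0.087,0.052,-0.008,0,0,0,-5.03],[0.087,0.052,-0.008,0,0,0,-5.03],[0.087,0.052,-0.008,0,0,0,-5.03],[0.087,0.052,-0.008,0,0,0,-5.03],[0.087,0.052,-0.008,0,0,0,-5.03],[0.087,0.052,-0.008,0,0,0,-5.03],[0.087,0.052,-0.008,0,0,0,-5.03]]'
```

```text
time: 1.35
position: [0.5305, -0.2352, 0.222]
tool_rot: [-2.606, -1.754, 0.0]
ft_force: [0.1, 0.4, 0.5]
grip_width: 1.001
grip_force: 0.0
```

```bash
python3 -m handwheel '[[0.087,0.052,-0.008,0,0,0,-5.03],[0.087,0.052,-0.008,0,0,0,-5.03],[0.087,0.052,-0.008,0,0,0,-5.03],[0.087,0.052,-0.008,0,0,0,-5.03],[0.087,0.052,-0.008,0,0,0,-5.03],[0.087,0.052,-0.008,0,0,0,-5.03],[0.087,0.052,-0.008,0,0,0,-5.03],[0.087,0.052,-0.008,0,0,0,-5.03],[0.087,0.052,-0.008,0,0,0,-5.03],[0.087,0.052,-0.008,0,0,0,-5.03],[0.087,0,0,0,0,0,0],[0.087,0,0,0,0,0,0]]'
python3 - <<'E'
from h import *
from scipy.spatial.transform import Rotation as Ro
p,d,i,s=grab('wrist','w1')
R=Ro.from_rotvec(s['tool_rot']).as_matrix();print(s['position'],R.round(3).tolist(),s['joint_positions'])
hsv=cv2.cvtColor(p,cv2.COLOR_BGR2HSV);H,S,V=cv2.split(hsv)
m=(((H<8)|(H>172))&(S>140)&(V>70)).astype(np.uint8);m=cv2.morphologyEx(m,cv2.MORPH_CLOSE,np.ones((25,25)))
for q in cv2.findContours(m,0,2)[0]:
    if cv2.contourArea(q)>500:
        (u,v),r=cv2.minEnclosingCircle(q);P=onz(i,u,v,.106);D=d[int(v),int(u)]
        print(u,v,r,P,'depth',dep(i,u,v,D),'diam',2*r*D/i['intrinsics'][0][0],'tool shift',R.T@(P-s['position']))
E
```

```text
time: 2.85
position: [0.4498, 0.2656, 0.2222]
tool_rot: [1.618, 2.692, -0.001]
ft_force: [0.7, -0.6, -0.3]
grip_width: 1.0
grip_force: 0.0
[0.44982725 0.2655575  0.22223963] [[-0.469, 0.883, -0.0], [0.883, 0.469, -0.001], [-0.001, -0.0, -1.0]] [ 0.27267806  0.11820525 -0.91071791  1.7394844   0.09689651  1.33112146
 -0.16937811]
258.5 176.0 25.831281661987305 [0.44990755 0.27177193 0.106     ] depth [0.44970047 0.27212104 0.107676  ] diam 0.04375218856530449 tool shift [0.0055555  0.00304365 0.11623317]
331.5 28.0 32.500099182128906 [0.44421005 0.39960491 0.106     ] depth [0.44900095 0.4112707  0.05952621] diam 0.05757640332905069 tool shift [0.12111642 0.05799262 0.1161016 ]
```

View pics/w1.png

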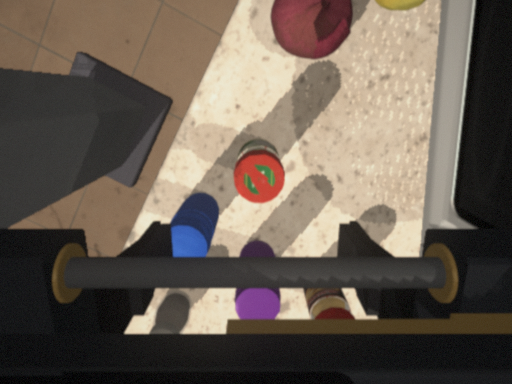

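The wrist view shows the green-leaf cap at (258,176) with the blue jar at (195,235), the purple one at (258,300) and the onion at (312,20), all clear of the finger line. The cap measures 43.8 mm wide and is within 4 mm of the top-view estimate. I descend next.

```bash
python3 -m handwheel '[[0.087,0.004,0.003,0,0,0,0],[0.087,0,0,0.04,0,0,0],[0.087,0,0,0.04,0,0,0],[0.087,0,0,0.035,0,0,0],[0.087,0,0,0.03,0,0,0],[0.087,0,0,0.02,0,0,0],[0.087,0,0,0.012,0,0,0],[0.087,0,0,0,0,0,0]]' 20
python3 -m handwheel '[[0.05,0,0,0,0,0,0],[0.045,0,0,0,0,0,0],[0.04,0,0,0,0,0,0],[0.035,0,0,0,0,0,0],[0.03,0,0,0,0,0,0],[0.03,0,0,0,0,0,0],[0.03,0,0,0,0,0,0],[0.03,0,0,0,0,0,0]]' 20
```

```text
time: 3.9
position: [0.4503, 0.271, 0.0452]
tool_rot: [-1.618, -2.692, 0.001]
ft_force: [-0.2, -0.3, 0.1]
grip_width: 1.001
grip_force: 0.0
time: 4.9
position: [0.4505, 0.2712, 0.0456]
tool_rot: [1.618, 2.693, 0.0]
ft_force: [-0.2, -0.6, 1.9]
grip_width: 0.502
grip_force: 20.0
```

```bash
python3 -m handwheel '[[0.03,0,0,-0.01,0,0,0],[0.03,0,0,-0.02,0,0,0],[0.03,0,0,-0.03,0,0,0],[0.03,0,0,-0.03,0,0,0],[0.03,0,0,-0.03,0,0,0],[0.03,0,0,-0.025,0,0,0],[0.03,0,0,0,0,0,0],[0.03,0,0,0,0,0,0]]' 20
python3 - <<'E'
from h import *
from scipy.spatial.transform import Rotation as Ro
p,d,i,s=grab('wrist','w2')
R=Ro.from_rotvec(s['tool_rot']).as_matrix();print(s['position'],s['grip_width'],s['ft_force'])
print('to hole',R.T@(np.array([.4735,-.1305,s['position'][2]])-s['position']))
grab('scene','s2')
E
```

```text
time: 5.9
position: [0.4501, 0.2709, 0.1902]
tool_rot: [1.618, 2.693, -0.001]
ft_force: [-0.7, -0.2, -1.0]
grip_width: 0.501
grip_force: 20.0
[0.4500619  0.27085892 0.19022786] 0.5007078362445405 [-0.72839287 -0.18451259 -0.98563039]
to hole [-3.65361628e-01 -1.67777050e-01  2.70693381e-04]
```

View pics/s2.png

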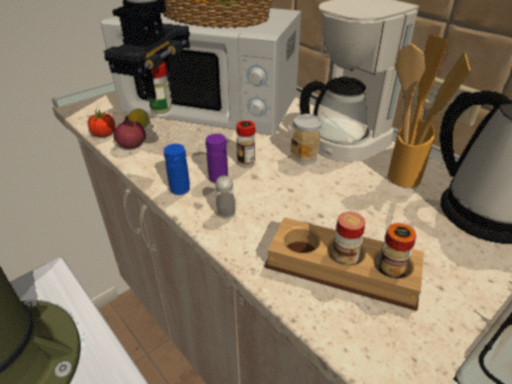

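The scene view shows the jar hanging upright in the gripper at (160,88), everything else unmoved, and the hole at (302,240). I carry it over the hole and check the hole position from this second view.

```bash
python3 -m handwheel '[[0.03,-0.018,-0.008,0,0,0,0],[0.03,-0.034,-0.0156,0,0,0,0],[0.03,-0.034,-0.0156,0,0,0,0],[0.03,-0.034,-0.0156,0,0,0,0],[0.03,-0.034,-0.0156,0,0,0,0],[0.03,-0.034,-0.0156,0,0,0,0],[0.03,-0.034,-0.0156,0,0,0,0],[0.03,-0.034,-0.0156,0,0,0,0],[0.03,-0.034,-0.0156,0,0,0,0],[0.03,-0.034,-0.0156,0,0,0,0],[0.03,-0.027,-0.0126,0,0,0,0],[0.03,-0.014,-0.0068,0,0,0,0]]' 20
python3 - <<'E'
from h import *
p,d,i,s=load('s2')
vv,uu=np.mgrid[0:384,0:512];K=np.array(i['intrinsics']);R=np.array(i['R']);c,_=ray(i,0,0)
P=(c+(R.T@(np.linalg.inv(K)@np.stack([uu.ravel(),vv.ravel(),np.ones(uu.size)])*d.ravel())).T).reshape(384,512,3)
m=(abs(P[...,2]-.044)<.006)&(uu>260)&(uu<425)&(vv>215)&(vv<310)
h=((P[...,2]<.036)&(uu>282)&(uu<322)&(vv>224)&(vv<258)).astype(np.uint8)
h=cv2.morphologyEx(h,cv2.MORPH_OPEN,np.ones((3,3)))
n,l,st,cc=cv2.connectedComponentsWithStats(h)
for k in range(1,n):
    if st[k,4]>60:
        q=cv2.findContours((l==k).astype(np.uint8),0,2)[0][0][:,0];W=np.array([onz(i,*a,.044)[:2] for a in q]).astype(np.float32)
        print(st[k],cv2.minEnclosingCircle(W),W.mean(0))
g=cv2.cvtColor(p,cv2.COLOR_BGR2GRAY);dk=((g<95)&(uu>282)&(uu<322)&(vv>222)&(vv<260)).astype(np.uint8)
for q in cv2.findContours(dk,0,2)[0]:
    if cv2.contourArea(q)>100:
        W=np.array([onz(i,*a,.044)[:2] for a in q[:,0]]).astype(np.float32);print('dark',cv2.minEnclosingCircle(W))
for t in('top','wrist','scene'): x=grab(t,t[0]+'3')
a=load('t3')[0][120:270,270:440];b=load('s3')[0][120:320,230:440]
cv2.imwrite('pics/c3.png',np.hstack([cv2.resize(a,(453,400)),cv2.resize(b,(347,400))]))
E
```

```text
time: 7.5
position: [0.4729, -0.1313, 0.1894]
tool_rot: [-1.619, -2.69, 0.0]
ft_force: [-0.7, 0.1, -0.8]
grip_width: 0.501
grip_force: 20.0
[284 230  34  23 602] ((0.46961307525634766, -0.13473470509052277), 0.029434917494654655) [ 0.4705813  -0.13573533]
dark ((0.47904542088508606, -0.13112936913967133), 0.037522170692682266)
```

View pics/c3.png

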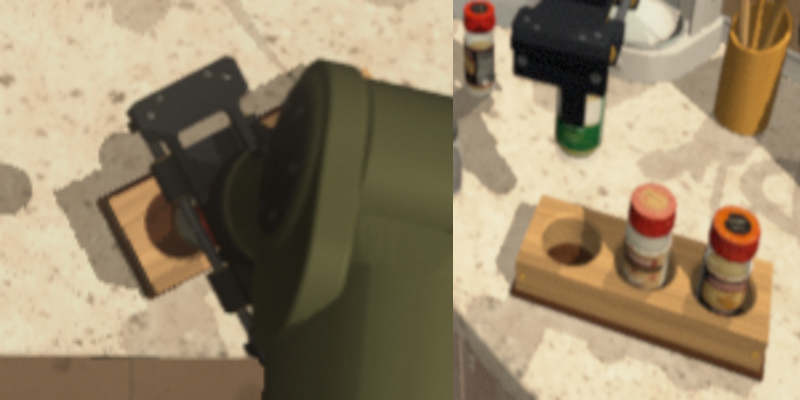

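In the combined crop, the jar hangs upright above the rack. The two-view hole estimates average (0.472, -0.132) and the TCP is within 1 mm of that. I lower it to about 8 mm above the rim, then go slowly into the bore.

```bash
python3 -m handwheel '[[0.03,0,0,0.02,0,0,0],[0.03,0,0,0.03,0,0,0],[0.03,0,0,0.025,0,0,0],[0.03,0,0,0.015,0,0,0],[0.03,0,0,0,0,0,0],[0.03,0,0,0,0,0,0]]'
python3 - <<'E'
from h import *
x=grab('scene','s4');grab('top','t4')
a=x[0][190:310,260:430];b=load('t4')[0][150:250,290:400]
cv2.imwrite('pics/c4.png',np.hstack([cv2.resize(a,(480,340)),cv2.resize(b,(320,340))]))
E
```

```text
time: 8.4
position: [0.4745, -0.1297, 0.1015]
tool_rot: [1.616, 2.692, 0.001]
ft_force: [-0.4, 0.3, -1.2]
grip_width: 0.504
grip_force: 20.0
```

View pics/c4.png

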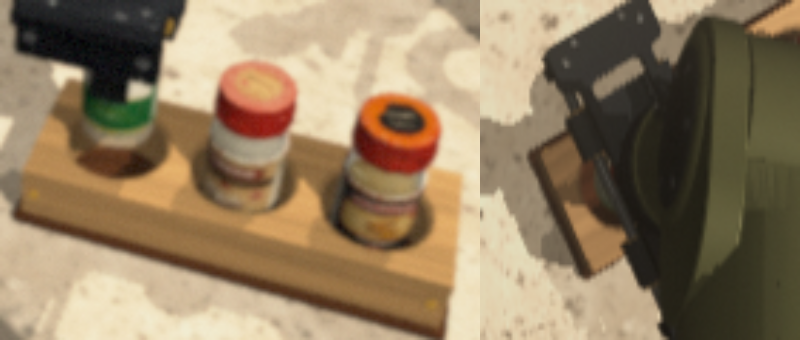

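The crop shows the jar base centred over the hole in the scene view. I continue slowly, with a 2 mm correction for drift.

```bash
python3 -m handwheel '[[0.03,-0.001,-0.002,0,0,0,0],[0.03,0,0,0.005,0,0,0],[0.03,0,0,0.005,0,0,0],[0.03,0,0,0.006,0,0,0],[0.03,0,0,0.006,0,0,0],[0.03,0,0,0.006,0,0,0],[0.03,0,0,0.006,0,0,0],[0.03,0,0,0.006,0,0,0],[0.03,0,0,0.003,0,0,0],[0.03,0,0,0,0,0,0]]'
```

```text
time: 9.75
position: [0.4722, -0.1317, 0.0573]
tool_rot: [-1.618, -2.693, 0.0]
ft_force: [-0.4, 0.8, -1.1]
grip_width: 0.5
grip_force: 20.0
```

No contact yet, with about 4 mm to go.

```bash
python3 -m handwheel '[[0.03,0,0,0.001,0,0,0],[0.03,0,0,0.001,0,0,0],[0.03,0,0,0.001,0,0,0],[0.03,0,0,0,0,0,0]]';python3 -m handwheel '[[0.03,0,0,0.001,0,0,0],[0.03,0,0,0,0,0,0]]'
```

```text
time: 10.25
position: [0.4724, -0.1317, 0.0545]
tool_rot: [-1.618, -2.693, 0.0]
ft_force: [-0.0, -0.1, -1.6]
grip_width: 0.502
grip_force: 20.0
time: 10.5
position: [0.4725, -0.1317, 0.0536]
tool_rot: [1.618, 2.693, -0.0]
ft_force: [0.2, -0.5, -0.7]
grip_width: 0.499
grip_force: 20.0
```

```bash
python3 -m handwheel '[[0.03,0,0,0.001,0,0,0],[0.03,0,0,0,0,0,0]]';python3 -m handwheel '[[0.03,0,0,0.001,0,0,0],[0.03,0,0,0,0,0,0]]'
```

```text
time: 10.75
position: [0.4728, -0.132, 0.0535]
tool_rot: [1.617, 2.692, -0.001]
ft_force: [-1.7, 0.9, 5.6]
grip_width: 0.504
grip_force: 20.0
time: 11.0
position: [0.4732, -0.1322, 0.0535]
tool_rot: [1.617, 2.691, -0.001]
ft_force: [-3.2, 0.3, 12.4]
grip_width: 0.503
grip_force: 20.0
```

It is on the floor of the hole: the TCP is at 0.0535 as predicted and the force is rising. I ease off and open.

```bash
python3 -m handwheel '[[0.03,0,0,-0.0015,0,0,0],[0.045,0,0,0,0,0,0],[0.05,0,0,0,0,0,0],[0.06,0,0,0,0,0,0],[0.075,0,0,0,0,0,0],[0.087,0,0,0,0,0,0],[0.087,0,0,0,0,0,0],[0.087,0,0,0,0,0,0],[0.087,0,0,0,0,0,0]]'
python3 -m handwheel '[[0.087,0,0,-0.01,0,0,0],[0.087,0,0,-0.02,0,0,0],[0.087,0,0,-0.03,0,0,0],[0.087,0,0,-0.03,0,0,0],[0.087,0,0,-0.03,0,0,0],[0.087,0,0,-0.03,0,0,0],[0.087,0.06,0,0,0,0,0],[0.087,0,0,0,0,0,0],[0.087,0,0,0,0,0,0]]'
python3 - <<'E'
from h import *
grab('scene','s5');p,d,i,s=grab('top','t5');w=grab('wrist','w5')
cv2.imwrite('pics/c5.png',np.hstack([load('s5')[0],w[0]])[:, :][::1]) if 0 else cv2.imwrite('pics/c5.png',cv2.resize(load('s5')[0],(640,480)))
E
```

```text
time: 12.12
position: [0.4724, -0.1317, 0.053]
tool_rot: [1.618, 2.693, -0.0]
ft_force: [-0.4, -0.2, -0.7]
grip_width: 0.993
grip_force: 0.0
time: 13.25
position: [0.4443, -0.079, 0.2036]
tool_rot: [1.616, 2.692, -0.001]
ft_force: [0.1, -0.5, 0.0]
grip_width: 1.0
grip_force: 0.0
```

View pics/c5.png

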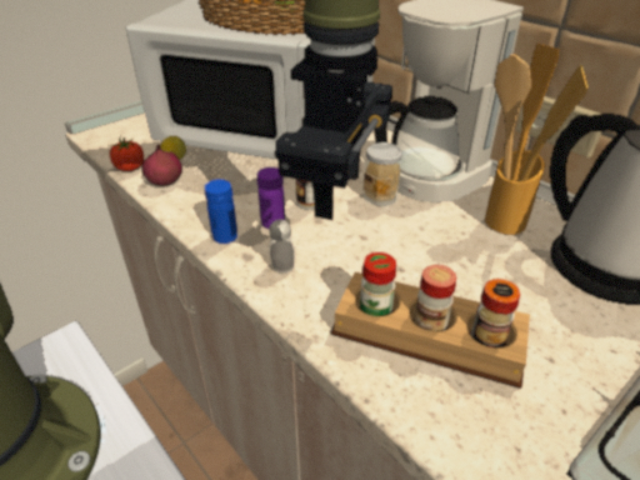

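The green jar stands upright in the hole, with its cap at (379,265) level with its neighbours. The salt shaker (282,245) and the dark jar (305,190, partly behind the finger) are still standing, and the gripper is clear.

```bash
python3 -c "
from bench import ctrl
print(ctrl.close_job())"
```

```text
the job is handed in; nothing more can be done
None
```

The green-labelled jar was lowered into the empty hole of the rack, stands upright on its bottom and is released; the dark jar and salt shaker were left standing, and the job was handed in after about 13.4 s of robot time.

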